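# Index the die round by one hole

## Robot

A 7-joint arm with a two-finger parallel gripper is mounted at the origin on the work surface. World frame = base frame: x ahead of the robot, y to its left, z up, the work surface at z = 0. Lengths are in m, angles in degrees, forces in N, time in s.
With the tool pointing down it reaches from about 0.425 to 0.975 m from the base axis. Payload 16.7 kg.
Tool frame: the origin (TCP) lies at the very end of the fingers, on their centre line; the grasp point (between the pads) lies 19 mm behind it; z points along the fingers, y is the line along which they close (so a half turn about z gives the same grasp; the last joint's range is limited). The gripper opens to 85 mm and grips with 20 to 120 N. Pads are 22 mm wide; open, the fingers measure 114 mm over their backs; the gripper's body (76 mm by 85 mm) begins 54 mm behind the grasp point. The pads swing forward as they close: fully open they stand 13 mm farther back than shut.
Start: joints at [-72.794, 24.414, 4.234, 92.017, -1.954, 63.644, -3.845], TCP at [0.293, 0.608, 0.231] pointing down, gripper open.
Joint ranges: [-163.25, 163.25], [-28.42, 122.38], [-70.27, 78.77], [12.13, 141.07], [-58.53, 238.53], [9.26, 117.41], [-156.51, 156.51]. Speed limits (degrees/s): [108.29, 108.29, 136.94, 136.94, 172.46, 172.46, 172.46].

## Interface

Orientations are given as [roll, pitch, yaw] about the fixed x, y, z axes, in that order (R = Rz(yaw) Ry(pitch) Rx(roll)).
In Python, from cell import robot gives the robot as it stands. The module is installed in compiled form; this text tells all that it offers.
- The arm moves only by the tool jog_arm, never from a script. Its argument "targets" is a list of rows, each an object with "jaw": the opening, from 0 (shut) to 1 (fully open); "delta_pos": the shift along the world's x, y, z in mm, a list of three; "turn": the turn about the world's z in degrees. In form: [{"jaw": jaw, "delta_pos": [dx, dy, dz], "turn": turn}, ...]. A call has 1 to 8 rows; each row is the pose to reach, as a shift and turn from the pose commanded when the call began; what a row does not reach only later rows make up. A row lasts 1/10 s, in which the tool goes at most 50 mm and 8.59 degrees, less where a joint would pass 70% of its speed; a pose out of reach is approached as far as the arm can. A call with a gripper value outside its range is refused whole. The fingers move at their own pace and stop on an object; "grip_force" is the grip in N (left out, the last holds). Time passes only in rows, so rows that repeat a pose let the fingers close. It gives the time, the measured TCP pose, the force, the opening and the grip force at its end, in the units of the state.
- robot.observe(): the state, without advancing time (a new reading comes with each control period).
- robot.read_camera(name): name is "scene" or "top" or "wrist"; returns a dict with "frame" (480x640x3 uint8, blue, green, red), "mtx" (3x3 intrinsics, pixels), "D" ([k1, k2, p1, p2, k3] as OpenCV has them; the pictures are not rectified), "xyz" and "orientation" of the camera in the world; the wrist camera has in their place "tool_from_camera" (4x4, takes a point from camera to tool coordinates, whose origin is the TCP and whose axes are the flange's). Camera axes: x right, y down, z forward; pixel columns grow to the right and rows downward; lengths in m; the calibration is good to about 2 mm. A picture is of the moment at which its call begins: read the wrist's pose just before it. There is no depth.
- robot.sign_off(): hands the job in; it is judged then, once.
The state is a dict: "time": time; "joints": joint angles; "dq": joint speeds; "joint_efforts": joint torques, N m; "ee_pos": TCP position; "tool_rot": TCP orientation; "ft_force": force on the tool from outside, world axes, zero at the start; "ft_torque": the same for the moment, N m; "grip_width": finger opening in m; "gripper_force": force on a finger pad.
Only numpy, scipy, OpenCV 4.12 (cv2) and the standard library are available. Lean on these libraries where they do the work, as an engineer would, in place of code of your own. Each camera call takes 0.05 s, during which the arm holds its last target. There are 200 camera calls.

## Task

The slot of the round die that was being worked on is finished: bring up the next one. With a fingertip press the red plunger of the indexing table in to free it, turn the table clockwise (seen from above) to the very next hole of the division plate, and let the plunger spring out fully there, so that the table is locked again. Nothing needs gripping or lifting; leave everything else on the bench where it is.

Things in the scene. Friction and masses are not known exactly. Their poses are not given: they have to be found in the camera images.
- plunger_top (a point): Centre of the flat top of the red round plunger button (34 mm across, 8 mm thick, vertical stem): 86 mm above the bench when out, 74 mm fully in. It stands on a boss (40 mm across, top 66 mm high) of the index arm, part of the turning table, so it travels round with the table 105 mm from its axis. Pressed fully in, a fingertip drags it along by friction (1.5 to 2 N sideways).
- plunger (a joint): How far the plunger is pressed in, straight down (m): 0 out, 0.012 fully in. Spring: 4 N to start, 8 N fully in; no latch. Out in a hole its hidden roller nose locks the table; 11 mm in or more, the table turns. Let go between holes it stays about 11 mm in, riding under the plate, and springs out when turned to a hole; let go within about 2.5 degrees of a hole it centres itself.
- index_table (a joint): Angle of the turning table (rad), growing clockwise seen from above; 0 at the start, where the plunger is out in a hole. The eight holes are 45 degrees (0.785 rad) apart; play in a hole about 0.5 degrees each way. Friction holds the table where it is left.
- table_axis (a point): Point on the table's vertical axis at the division plate's top, 46 mm above the bench. Round this axis turn the steel table (170 mm across, top 62 mm high), the steel die with eight slots (132 mm across, top 80 mm) bolted on it, its nut (top 96 mm), and the index arm with the plunger.
- next_hole (a point): Centre of the mouth of the next hole clockwise in the fixed division plate, 46 mm above the bench, 105 mm from the table's axis: with the table there, the button's centre stands above it.
- fixture: Fixed part: green-grey cast base 280 mm across, bright division plate 270 mm across (top 46 mm high) with eight dark 19 mm holes on a dark ring slot. Origin on the axis at the bench; the start hole lies along its -x, and along its y either way a lug reaches 176 mm out (nuts up to 37 mm high).
- deburrer: Loose deburring tool with a blue handle, lying, 145 mm long, 18 mm high; origin under its handle's middle, blade along its x. Not to be disturbed.
- setup_block: Loose steel block standing on end, 50 x 25 x 76 mm high with bores; origin under its centre. Not to be disturbed.
- oilstone: Loose grey oilstone on a wooden base, 160 x 60 x 38 mm; origin under its centre. Not to be disturbed.
- hex_key: Loose black hex key lying, about 110 x 34 x 8 mm; origin under the middle of its long leg. Not to be disturbed.
- hammer: Loose brass-headed hammer lying along its x, 240 mm long; origin under the handle's middle. Not to be disturbed.
- oiler: Loose red oiler bottle standing, 52 mm across, 120 mm high; origin under its centre. Not to be disturbed.
- jar: Loose amber jar standing, 60 mm across, 70 mm high; origin under its centre. Not to be disturbed.
- bush: Loose brass bush standing, 42 mm across, 35 mm high; origin under its centre. Not to be disturbed.

How it is judged:
By the outcome, as a careful person would: the job done as asked, in the order asked, and still so for the second after the job is handed in, with the robot touching nothing.
It also fails if it takes over 42 s, if anything falls off the work surface, if the arm or the gripper's body presses on something with over 40 N, if the wrist force passes 120 N, or if a joint passes its speed limit or range.

## Working session

There is one attempt and no reset: what is moved stays moved. The work goes in short steps, Python scripts to look and compute and a tool call to move; the robot and the scene stay as the last step left them, time stands still between calls to the robot, and variables do not carry over. Pictures are saved under pics/ and viewed, at most 10 in all, crops included, and the job is handed in when it is done.

Besides the shell and the picture viewer there is one more tool, called after "Emit:" by a JSON object that holds its "method" and its "body". jog_arm: Moves the arm, as the interface text tells. Its arguments: {"type":"object","properties":{"targets":{"type":"array","items":{"type":"object","properties":{"jaw":{"type":"number"},"delta_pos":{"type":"array","items":{"type":"number"}},"turn":{"type":"number"}}}},"grip_force":{"type":"number"}},"required":["targets"]}

```bash
mkdir -p pics
cat > h.py <<'E'
import numpy as np, cv2
from scipy.spatial.transform import Rotation as R
from cell import robot
def cam(n):
    s=robot.observe(); c=robot.read_camera(n)
    if n=="wrist":
        T=np.eye(4);T[:3,:3]=R.from_euler('xyz',s['tool_rot'],degrees=True).as_matrix();T[:3,3]=s['ee_pos']
        M=T@np.array(c['tool_from_camera']);c['R'],c['t']=M[:3,:3],M[:3,3]
    else: c['R']=R.from_euler('xyz',c['orientation'],degrees=True).as_matrix();c['t']=np.array(c['xyz'])
    return c
def ray(c,uv,z):
    p=cv2.undistortPoints(np.array(uv,float).reshape(-1,1,2),np.array(c['mtx']),np.array(c['D'])).reshape(-1,2)
    d=np.c_[p,np.ones(len(p))]@c['R'].T
    return c['t']+d*((z-c['t'][2])/d[:,2])[:,None]
def proj(c,P):
    return cv2.projectPoints(np.array(P,float).reshape(-1,1,3),cv2.Rodrigues(c['R'].T)[0],-c['R'].T@c['t'],np.array(c['mtx']),np.array(c['D']))[0].reshape(-1,2)
def red(c):
    h=cv2.cvtColor(c['frame'],cv2.COLOR_BGR2HSV)
    m=(((h[...,0]<8)|(h[...,0]>172))&(h[...,1]>140)&(h[...,2]>60)).astype(np.uint8)
    n,l,st,ce=cv2.connectedComponentsWithStats(m)
    return m,[(st[i].tolist(),ce[i].round(1).tolist()) for i in range(1,n) if st[i][4]>60]
E
python3 - <<'E'
from h import *
print(robot.observe())
for n in ("scene","top"):
    c=cam(n);cv2.imwrite(f"pics/{n}0.png",c['frame']);print(n,c['t'],c['orientation'],red(c)[1])
    for s,ce in red(c)[1]: print(ce,ray(c,ce,0.086))
E
```

```text
{'time': 0.0, 'joints': array([-72.79445743,  24.44831019,   4.23214833,  92.05392681,
        -1.95289365,  63.64294324,  -3.84724691]), 'dq': array([-0.06874504, -0.18585437, -0.00872089,  0.16823587, -0.01749696,
       -0.01931718, -0.02352347]), 'joint_efforts': array([-1.00713437e-04, -9.49861479e+01,  3.76067922e+00, -4.63518977e+01,
        1.91970938e-02,  1.00757662e-02,  8.53064648e-06]), 'ee_pos': array([0.29333367, 0.60746577, 0.23061365]), 'tool_rot': array([-1.79927271e+02,  6.43569200e-03,  1.54223828e+02]), 'ft_force': array([ 0.28896484,  0.44393316, -0.10341544]), 'ft_torque': array([ 0.04291914, -0.04326519,  0.06422768]), 'gripper_force': 0.0, 'grip_width': 0.08557335145274343}
scene [ 1.78672925 -0.32194063  0.92453816] [-124.77679231    0.83738576   76.00787049] [([0, 190, 15, 60, 361], [4.1, 220.9]), ([301, 216, 14, 9, 97], [307.3, 220.3]), ([0, 228, 21, 80, 672], [8.4, 263.7]), ([484, 232, 25, 37, 688], [496.3, 250.7]), ([37, 280, 10, 18, 121], [42.0, 288.1])]
[4.1, 220.9] [[ 0.25562538 -0.86318743  0.086     ]]
[307.3, 220.3] [[ 0.47052116 -0.06507425  0.086     ]]
[8.4, 263.7] [[ 0.4729021  -0.81318595  0.086     ]]
[496.3, 250.7] [[0.73325066 0.35704318 0.086     ]]
[42.0, 288.1] [[ 0.59680633 -0.71918555  0.086     ]]
top [ 0.38914364 -0.03847129  1.27358543] [-170.8538818     0.36666782  -89.9820877 ] [([131, 189, 32, 29, 540], [147.7, 204.2]), ([634, 269, 6, 27, 133], [637.0, 280.9]), ([334, 285, 15, 15, 173], [341.1, 291.8])]
[147.7, 204.2] [[0.6660838  0.37235047 0.086     ]]
[637.0, 280.9] [[ 0.49249556 -0.71127297  0.086     ]]
[341.1, 291.8] [[ 0.46750356 -0.06518978  0.086     ]]
```

View pics/top0.png

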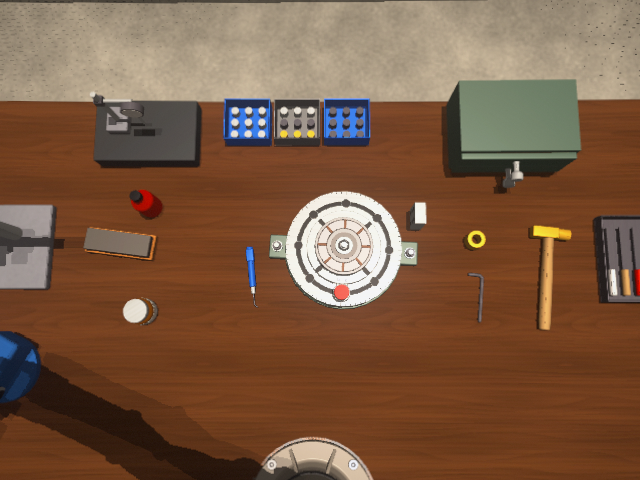

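View pics/scene0.png

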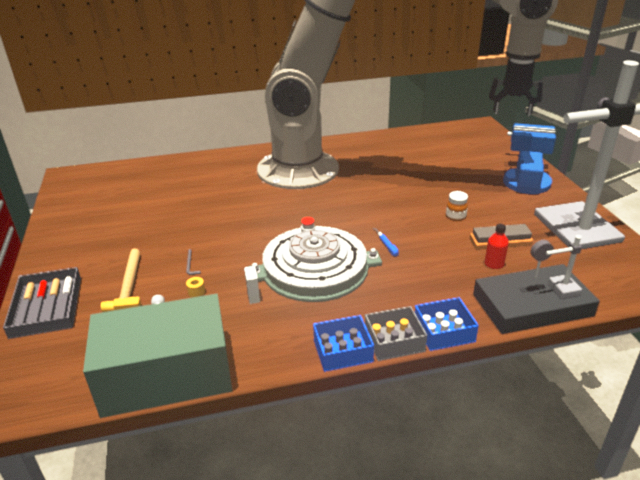

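The top view shows the plate centred near pixel (344,248), the red button at (341,292), and the next hole clockwise at about (301,279). The scene view agrees. Next I'll measure the plate circle and the holes.

Run:
```python
from h import *
from scipy.optimize import least_squares
c=cam("top");g=cv2.cvtColor(c['frame'],cv2.COLOR_BGR2HSV)
m=((g[...,1]<45)&(g[...,2]>130)).astype(np.uint8)
m=cv2.morphologyEx(m,cv2.MORPH_CLOSE,np.ones((7,7)))
m[:, :287]*=1
k,_=cv2.findContours(m,cv2.RETR_EXTERNAL,cv2.CHAIN_APPROX_NONE)
k=[q for q in k if cv2.pointPolygonTest(q,(344,248),False)>=0][0]
P=ray(c,k[:,0,:],0.046)[:,:2]
f=least_squares(lambda q:np.hypot(*(P-q[:2]).T)-q[2],[.57,-.07,.135],loss='soft_l1',f_scale=.001).x
print("plate",f)
# holes: sample dark disc score in rectified map
X=np.arange(-.15,.15,.0005);xx,yy=np.meshgrid(X,X,indexing='ij')
pix=proj(c,np.c_[(f[0]-xx).ravel(),(f[1]-yy).ravel(),np.full(xx.size,.046)]).astype(np.float32)
im=cv2.remap(c['frame'],pix[:,0].reshape(xx.shape),pix[:,1].reshape(xx.shape),cv2.INTER_CUBIC)
cv2.imwrite("pics/rect.png",im)
gr=cv2.cvtColor(im,cv2.COLOR_BGR2GRAY)
d=cv2.morphologyEx((gr<90).astype(np.uint8),cv2.MORPH_OPEN,cv2.getStructuringElement(2,(23,23)))
n,l,st,ce=cv2.connectedComponentsWithStats(d)
H=[]
for i in range(1,n):
    x,y=f[0]-X[int(ce[i][1])],f[1]-X[int(ce[i][0])]
    r=np.hypot(x-f[0],y-f[1])
    if st[i][4]>300 and .085<r<.125: print(round(x,4),round(y,4),"r",round(r,4),"ang",round(np.degrees(np.arctan2(y-f[1],x-f[0])),1),st[i][4])
b=ray(c,red(c)[1][2][1],.086)[0]
print("btn",b,np.hypot(*(b[:2]-f[:2])),np.degrees(np.arctan2(b[1]-f[1],b[0]-f[0])))
```

```text
plate [ 0.57056414 -0.07184244  0.13494985]
0.6856 -0.0668 r 0.1151 ang 2.5 54788
0.6786 -0.0773 r 0.1081 ang -2.9 740
0.6521 -0.0008 r 0.1081 ang 41.1 714
0.4486 -0.0728 r 0.122 ang -179.5 48339
btn [ 0.46750356 -0.06518978  0.086     ] 0.10327507606238531 176.30662690948805
```

View pics/rect.png

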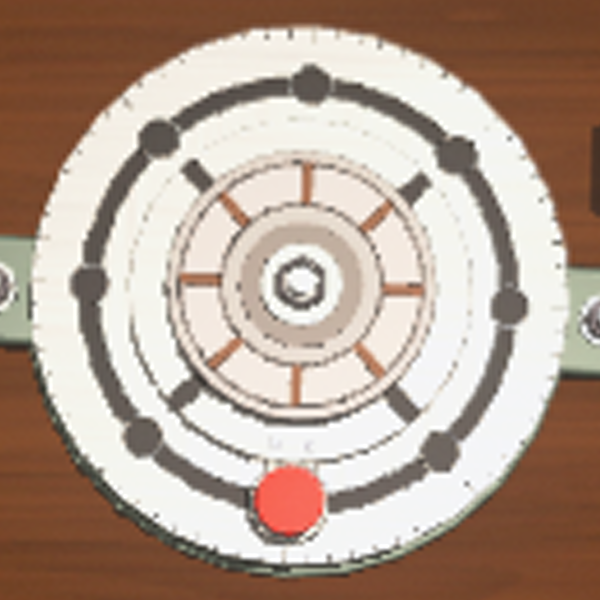

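Averaging opposite hole pairs puts the axis at about (0.5727, -0.0721), with a hole radius of 105 mm as specified. The start is at 176.6°: button (0.468, -0.066), next hole about (0.503, 0.006). Moving over the button now.

Emit:
{"method": "jog_arm", "body": {"targets": [{"jaw": 0, "delta_pos": [45, -20, 0], "turn": 0}, {"jaw": 0, "delta_pos": [85, -50, 0], "turn": 0}, {"jaw": 0, "delta_pos": [115, -90, 0], "turn": 0}, {"jaw": 0, "delta_pos": [135, -135, 0], "turn": 0}, {"jaw": 0, "delta_pos": [150, -180, 0], "turn": 0}, {"jaw": 0, "delta_pos": [160, -228, 0], "turn": 0}, {"jaw": 0, "delta_pos": [170, -276, 0], "turn": 0}, {"jaw": 0, "delta_pos": [175, -324, 0], "turn": 0}], "grip_force": 20}}

```text
time: 0.95
ee_pos: [0.4688, 0.2816, 0.2311]
tool_rot: [-180.0, 0.0, 154.2]
ft_force: [1.2, -0.8, 0.0]
grip_width: 0.0
gripper_force: 0.0
```

Emit:
{"method": "jog_arm", "body": {"targets": [{"jaw": 0, "delta_pos": [0, -48, 0], "turn": 0}, {"jaw": 0, "delta_pos": [0, -96, 0], "turn": 0}, {"jaw": 0, "delta_pos": [0, -144, -10], "turn": 0}, {"jaw": 0, "delta_pos": [0, -192, -20], "turn": 0}, {"jaw": 0, "delta_pos": [0, -240, -30], "turn": 0}, {"jaw": 0, "delta_pos": [0, -288, -40], "turn": 0}, {"jaw": 0, "delta_pos": [0, -330, -50], "turn": 0}, {"jaw": 0, "delta_pos": [0, -349, -60], "turn": 0}]}}

```text
time: 1.75
ee_pos: [0.4679, -0.0689, 0.1711]
tool_rot: [-180.0, 0.0, 154.0]
ft_force: [-0.2, 0.9, 0.6]
grip_width: 0.0001
gripper_force: 0.0
```

Run:
```python
from h import *
c=cam("wrist");s=robot.observe();print(s['time'],s['ee_pos'],s['tool_rot'],s['ft_force'],s['joints'],s['grip_width'],c['t'])
print(red(c)[1]);cv2.imwrite("pics/w1.png",c['frame'])
for st,ce in red(c)[1]: print(ce,ray(c,ce,.086))
```

```text
1.8 [ 0.46721002 -0.07018844  0.16977659] [-1.79906476e+02 -3.82925361e-02  1.53942794e+02] [-2.47074742 -3.20683493 -1.57649043] [-21.66630091   9.93850552  24.98632514 122.05596504  -5.4390381
  49.11965439  70.50385571] -0.00017037522924831123 [ 0.40173426 -0.03780135  0.31380944]
[([295, 211, 59, 59, 2675], [324.3, 240.2])]
[324.3, 240.2] [[ 0.4649477  -0.06558101  0.086     ]]
```

View pics/w1.png

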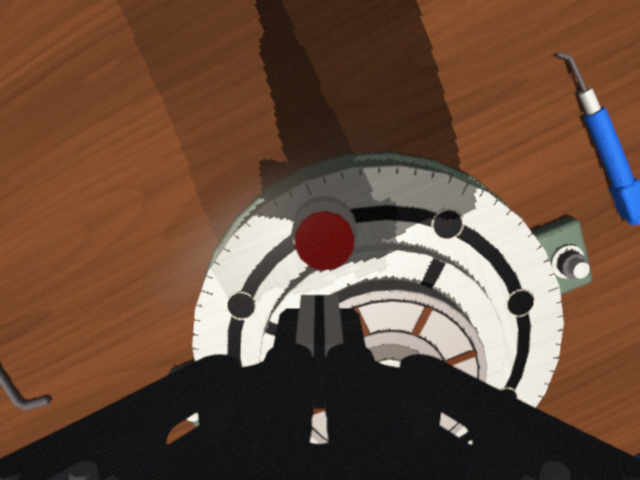

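The wrist view shows the button at pixel (324,240), the next hole at (448,224) and the previous hole at (241,305). I'll cross-check these once the arm has settled.

Run:
```python
from h import *
for i in range(2): c=cam("wrist")
s=robot.observe();print(s['ee_pos'],s['ft_force'])
print(ray(c,red(c)[1][0][1],.086), red(c)[1][0][1])
print(ray(c,[[448,224],[241,305],[520,302]],.046))
t=cam("top");print(ray(t,red(t)[1][-1][1],.086),red(t)[1])
```

```text
[ 0.46791751 -0.06628185  0.17082167] [-0.68758655  0.08610256 -0.06215841]
[[ 0.46488174 -0.06551512  0.086     ]] [323.5, 242.1]
[[ 0.50035289  0.00742379  0.046     ]
 [ 0.49188929 -0.14104949  0.046     ]
 [ 0.57539492  0.03365488  0.046     ]]
[[ 0.49249556 -0.71127297  0.086     ]] [([131, 189, 32, 29, 540], [147.7, 204.3]), ([634, 269, 6, 27, 133], [637.0, 280.9])]
```

Emit:
{"method": "jog_arm", "body": {"targets": [{"jaw": 0, "delta_pos": [-1, 0, -35], "turn": 0}, {"jaw": 0, "delta_pos": [-1, 0, -65], "turn": 0}, {"jaw": 0, "delta_pos": [-1, 0, -78], "turn": 0}, {"jaw": 0, "delta_pos": [-1, 0, -82], "turn": 0}, {"jaw": 0, "delta_pos": [-1, 0, -86], "turn": 0}, {"jaw": 0, "delta_pos": [-1, 0, -90], "turn": 0}, {"jaw": 0, "delta_pos": [-1, 0, -90], "turn": 0}]}}

```text
time: 2.65
ee_pos: [0.468, -0.0647, 0.0817]
tool_rot: [180.0, 0.0, 154.3]
ft_force: [0.1, 2.1, 4.2]
grip_width: -0.0
gripper_force: 2.2
```

Emit:
{"method": "jog_arm", "body": {"targets": [{"jaw": 0, "delta_pos": [0, 0, -3], "turn": 0}, {"jaw": 0, "delta_pos": [0, 0, -6], "turn": 0}, {"jaw": 0, "delta_pos": [0, 0, -8], "turn": 0}, {"jaw": 0, "delta_pos": [0, 0, -9], "turn": 0}, {"jaw": 0, "delta_pos": [0, 0, -9], "turn": 0}]}}

```text
time: 3.15
ee_pos: [0.4682, -0.0651, 0.0738]
tool_rot: [179.9, 0.1, 154.2]
ft_force: [-9.4, 1.5, 30.3]
grip_width: 0.0001
gripper_force: 15.0
```

Emit:
{"method": "jog_arm", "body": {"targets": [{"jaw": 0, "delta_pos": [0, 2, 0.3], "turn": -1}, {"jaw": 0, "delta_pos": [0.5, 5.5, 0.3], "turn": -3}, {"jaw": 0, "delta_pos": [1.2, 10.9, 0.3], "turn": -6}, {"jaw": 0, "delta_pos": [2.3, 16.3, 0.3], "turn": -9}, {"jaw": 0, "delta_pos": [3.6, 21.7, 0.3], "turn": -12}, {"jaw": 0, "delta_pos": [5.2, 26.9, 0.3], "turn": -15}, {"jaw": 0, "delta_pos": [5.2, 26.9, 0.3], "turn": -15}]}}

```text
time: 3.85
ee_pos: [0.4736, -0.0372, 0.0739]
tool_rot: [179.9, 0.0, 139.2]
ft_force: [-6.5, 2.6, 23.7]
grip_width: -0.0002
gripper_force: 11.7
```

Run:
```python
from h import *
c=cam("wrist");cv2.imwrite("pics/w2.png",c['frame']);print(red(c)[1])
for s,ce in red(c)[1]: print(ray(c,ce,.074))
s=robot.observe();print(s['ee_pos'],s['ft_force'],s['joints'][6])
```

```text
[([271, 267, 90, 62, 2464], [312.8, 289.7])]
[[ 0.46304937 -0.03263122  0.074     ]]
[ 0.47350171 -0.03745625  0.07389155] [-5.7558666   2.99604587 23.12669559] 60.2813877028304
```

View pics/w2.png

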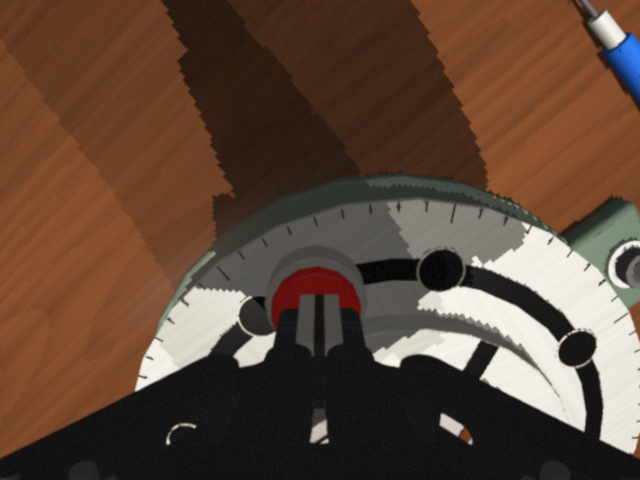

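The table is turning with the button: the fingertip is still on it at about (315,290), and the vacated hole shows at (257,316). Continuing the arc.

Emit:
{"method": "jog_arm", "body": {"targets": [{"jaw": 0, "delta_pos": [1.8, 5.2, 0], "turn": -3}, {"jaw": 0, "delta_pos": [4.0, 10.3, 0], "turn": -6}, {"jaw": 0, "delta_pos": [6.4, 15.2, 0], "turn": -9}, {"jaw": 0, "delta_pos": [9.0, 20.0, 0], "turn": -12}, {"jaw": 0, "delta_pos": [11.9, 24.7, 0], "turn": -15}, {"jaw": 0, "delta_pos": [15.1, 29.2, 0], "turn": -18}, {"jaw": 0, "delta_pos": [18.5, 33.5, 0], "turn": -21}, {"jaw": 0, "delta_pos": [18.5, 33.5, 0], "turn": -21}]}}

```text
time: 4.7
ee_pos: [0.4928, -0.0036, 0.0739]
tool_rot: [179.8, -0.0, 118.2]
ft_force: [-3.1, 2.8, 20.1]
grip_width: 0.0002
gripper_force: 9.7
```

Run:
```python
from h import *
c=cam("wrist")
ax=np.array([.5712,-.0715])
m,b=red(c);print(b)
k,_=cv2.findContours(m,cv2.RETR_EXTERNAL,cv2.CHAIN_APPROX_NONE);k=max(k,key=len)[:,0]
P=ray(c,k,.074)[:,:2]
# far arc of the button: fixed radius 17 mm circle through unoccluded contour
from scipy.optimize import least_squares
f=least_squares(lambda q:np.hypot(*(P-q).T)-.017,P.mean(0)+[.008,-.004],loss='cauchy',f_scale=.0005).x
print("btn",f,np.hypot(*(f-ax)),np.degrees(np.arctan2(*(f-ax)[::-1])))
s=robot.observe();p=s['ee_pos'];print(p,s['ft_force'],np.degrees(np.arctan2(p[1]-ax[1],p[0]-ax[0])),np.hypot(*(p[:2]-ax)))
cv2.circle(c['frame'],tuple(int(v) for v in proj(c,[*f,.074])[0]),3,(0,255,0),-1)
cv2.imwrite("pics/w3.png",c['frame'])
```

```text
[([271, 267, 90, 62, 2462], [312.9, 289.7])]
btn [ 0.490106   -0.00287559] 0.10623345318863472 139.76100108321097
[ 0.49261525 -0.00380844  0.07394071] [-3.78914438  2.86662632 20.32640312] 139.25895100217957 0.10371938601925779
```

View pics/w3.png

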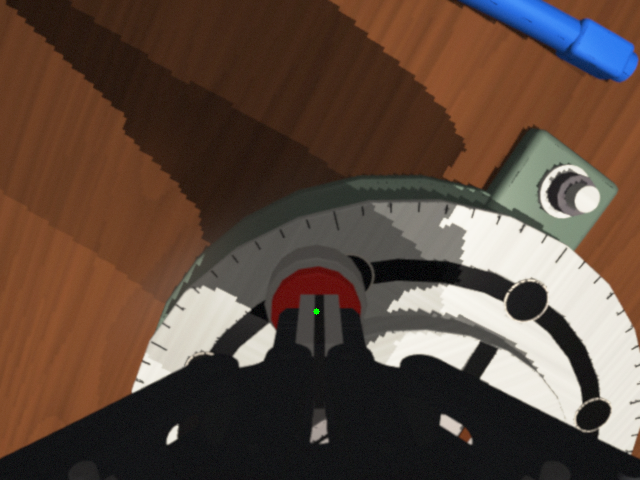

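No slip: the button sits at the same wrist pixels as before. The table has turned about 36.7° and the next hole's edge shows at (360,273). Going the remaining 8.3°, then easing up slowly.

Emit:
{"method": "jog_arm", "body": {"targets": [{"jaw": 0, "delta_pos": [3.6, 4.2, 0], "turn": -3}, {"jaw": 0, "delta_pos": [7.1, 7.9, 0], "turn": -6}, {"jaw": 0, "delta_pos": [10.6, 11.2, 0], "turn": -8.4}, {"jaw": 0, "delta_pos": [10.6, 11.2, 0], "turn": -8.4}, {"jaw": 0, "delta_pos": [10.6, 11.2, 0], "turn": -8.4}]}}

```text
time: 5.25
ee_pos: [0.5033, 0.0071, 0.074]
tool_rot: [179.8, -0.0, 109.8]
ft_force: [-0.8, 2.3, 16.0]
grip_width: 0.0002
gripper_force: 8.3
```

Run:
```python
from h import *
c=cam("wrist");print(red(c)[1])
s=robot.observe();p=s['ee_pos'];print(p,s['ft_force'])
ch=np.hypot(*(p[:2]-[.468,-.065]));print(ch,2*np.degrees(np.arcsin(ch/.21)))
```

```text
[([271, 267, 90, 61, 2457], [313.1, 289.6])]
[0.50328258 0.00706563 0.07399054] [-0.5707247   3.58052958 16.65433877]
0.0802391132215779 44.92653048409274
```

44.9°, so it's at the hole. Easing up slowly to let the plunger come out.

Emit:
{"method": "jog_arm", "body": {"targets": [{"jaw": 0, "delta_pos": [0, 0, 2], "turn": 0}, {"jaw": 0, "delta_pos": [0, 0, 4], "turn": 0}, {"jaw": 0, "delta_pos": [0, 0, 6], "turn": 0}, {"jaw": 0, "delta_pos": [0, 0, 8], "turn": 0}, {"jaw": 0, "delta_pos": [0, 0, 11], "turn": 0}, {"jaw": 0, "delta_pos": [0, 0, 15], "turn": 0}, {"jaw": 0, "delta_pos": [0, 0, 22], "turn": 0}, {"jaw": 0, "delta_pos": [0, 0, 40], "turn": 0}]}}

```text
time: 6.1
ee_pos: [0.5007, 0.0062, 0.1123]
tool_rot: [-179.8, -0.0, 109.8]
ft_force: [0.1, 0.3, 0.2]
grip_width: 0.0001
gripper_force: 0.0
```

Emit:
{"method": "jog_arm", "body": {"targets": [{"jaw": 0, "delta_pos": [0, 0, 45], "turn": 0}, {"jaw": 0, "delta_pos": [-10, 45, 80], "turn": 0}, {"jaw": 0, "delta_pos": [-10, 90, 100], "turn": 0}, {"jaw": 0, "delta_pos": [-10, 135, 120], "turn": 0}, {"jaw": 0, "delta_pos": [-10, 180, 120], "turn": 0}, {"jaw": 0, "delta_pos": [-10, 225, 120], "turn": 0}, {"jaw": 0, "delta_pos": [-10, 225, 120], "turn": 0}]}}

```text
time: 6.8
ee_pos: [0.4905, 0.2378, 0.2326]
tool_rot: [-180.0, -0.0, 110.3]
ft_force: [0.4, 0.6, 0.3]
grip_width: -0.0
gripper_force: 0.0
```

Run:
```python
from h import *
s=robot.observe();print(s['time'],s['ee_pos'],s['ft_force'])
t=cam("top");c=cam("scene")
ut=[e for q,e in red(t)[1] if 250<e[0]<400];us=[e for q,e in red(c)[1] if 270<e[0]<400];print(ut,us)
ax=np.array([.5727,-.0721])
for z in (.074,.086):
    a=ray(t,ut[-1],z)[0];b=ray(c,us[-1],z)[0];v=a[:2]-ax
    print(z,a,b,np.hypot(*v),np.degrees(np.arctan2(v[1],v[0])))
cv2.imwrite("pics/end.png",np.hstack([cv2.resize(t['frame'][170:320,250:450],(400,300)),cv2.resize(c['frame'][190:310,230:390],(400,300))]))
```

```text
6.8 [0.49045648 0.23778486 0.23262596] [0.36134115 0.6453594  0.29944809]
[[308.9, 276.2]] [[336.2, 223.1]]
0.074 [0.50322712 0.00665808 0.074     ] [0.48647018 0.01139768 0.074     ] 0.105020555285885 131.4156695569793
0.086 [0.50208589 0.00620663 0.086     ] [0.50481516 0.00669471 0.086     ] 0.10544326228970334 132.04300571421905
```

View pics/end.png

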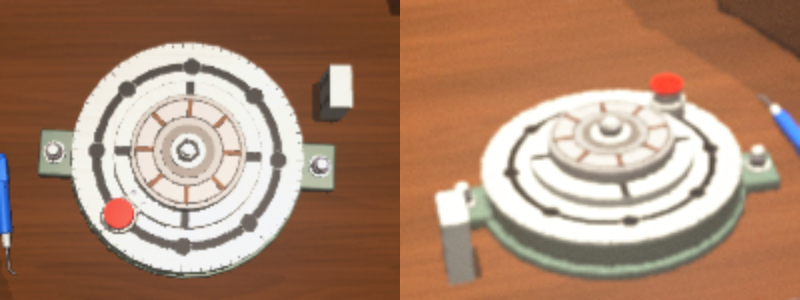

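Both views place the button at a height of 86 mm with the same small bias as at the start, so the plunger is fully out in the next hole. Nothing else was moved. Handing in.

```bash
python3 -c "
from cell import robot
print(robot.sign_off())"
```

```text
the job is handed in; nothing more can be done
None
```

I turned the table clockwise to the very next hole, where the plunger sprang out fully and locked it; the arm is clear, nothing else was moved, and the job was handed in at about 7 s.

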